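# Press the carved ornaments home

### The arm

A 6-joint arm with a two-finger parallel gripper is mounted at the origin on the work surface. World frame = base frame: x ahead of the robot, y to its left, z up, the work surface at z = 0. Lengths are in mm, angles in rad, forces in N, time in s.
With the tool pointing down it reaches from about 300 to 775 mm from the base axis. Payload 14.6 kg.
Tool frame: the origin (TCP) lies midway between the tips of the shut fingers; the grasp point (between the pads) lies 19 mm behind it (manip.hold_point_z is the distance from the TCP to the grasp point, in mm); z points along the fingers, y is the direction in which the jaws open and shut (so a half turn about z gives the same grasp; the last joint's range is limited). The gripper opens to 94 mm and grips with 3 to 60 N. Pads are 16 mm wide; open, the fingers measure 119 mm over their backs; the gripper's body (75 mm by 177 mm) begins 78 mm behind the grasp point.
Start: joints at [-1.264, 0.3, 1.521, -0, 1.321, -0.067], TCP at [200.828, -512.013, 205.446] pointing down, gripper open.
Joint ranges: [-3.03, 3.03], [-0.79, 2.21], [0.23, 2.52], [-1.04, 4.18], [0, 3.07], [-2.55, 2.55]. Speed limits (rad/s): [2.22, 2.22, 2.57, 3.14, 3.14, 3.14].

### API

Orientations are given as [roll, pitch, yaw] about the fixed x, y, z axes, in that order (R = Rz(yaw) Ry(pitch) Rx(roll)).
In Python, from cell import manip gives the robot as it stands.
- The arm moves only by the shell command python3 -m crank 'ROWS' [OPENING] [FORCE]. ROWS is JSON, a list of rows, each an object with "offset": the shift along the world's x, y, z in m, a list of three; "spin": the turn about the world's z in degrees. In form: [{"offset": [dx, dy, dz], "spin": spin}, ...]. A call has exactly 8 rows; each row is the pose to reach, as a shift and turn from the pose measured when the call began; what a row does not reach only later rows make up. A row lasts 1/12 s, in which the tool goes at most 41.7 mm and 7.16 degrees, less where a joint would pass 70% of its speed; a pose out of reach is approached as far as the arm can. A call with a gripper value outside its range is refused whole. OPENING is the opening, from 0 (shut) to 1 (fully open), set as the call begins (- or left out, the last holds). The fingers move at their own pace and stop on an object; FORCE is the grip in N (left out, the last holds). Time passes only in rows, so rows that repeat a pose let the fingers close, or fill a call up. It gives the time, the measured TCP pose, the force and the opening at its end, in the units of the state.
- manip.read_state(): the state, without advancing time (a new reading comes with each control period).
- manip.camera(name): name is "scene" or "top" or "wrist"; returns a dict with "pixels" (480x640x3 uint8, red, green, blue), "fx", "fy", "cx", "cy" (pixels), "extrinsics" (4x4, takes a point from world to camera coordinates); the wrist camera has in their place "hand_eye" (4x4, takes a point from camera to tool coordinates, whose origin is the TCP and whose axes are the flange's). Camera axes: x right, y down, z forward; pixel columns grow to the right and rows downward; lengths in mm; the calibration is good to about 2 mm. The wrist camera is an equidistant fisheye: a pixel r from the principal point sees the ray r / f radians off the axis. A picture is of the moment at which its call begins: read the wrist's pose just before it. There is no depth.
- manip.sign_off(): hands the job in, once; it reports no verdict.
Trained networks look in a picture, given as the dict that the camera call returned (one of the last four; its "shot" number tells which), for a name from the list of things; names that differ only in an ending like _2 or _b are one class to them, and where a whole thing is asked for, a point or a joint stands for the part that bears it (a point fixed in the world has none). Each returns a list of dicts, best first, with "conf" (0 to 1); they miss things now and then, are a little off and sometimes report something else, mostly with a low value. They report only what shows in the picture. A call takes as long as a camera call.
- manip.search_frame(picture, name): "location" ([x, y, z] in mm, in world coordinates, good to about 4 mm: the middle of the surface that is visible of it).
- manip.masks_of(picture, name): "mask" (480x640 bool, what is visible of it).
The state is a dict: "clock": time; "joints": joint angles; "qd": joint speeds; "effort": joint torques, N m; "eef_pos": TCP position; "eef_rot": TCP orientation; "wrist_force": force on the tool from outside, world axes, zero at the start; "moment": the same for the moment, N m; "finger_gap": finger opening in mm.
Only numpy, scipy, OpenCV 4.12 (cv2) and the standard library are available. Lean on these libraries where they do the work, as an engineer would, in place of code of your own. Each camera call takes 0.05 s, during which the arm holds its last target. There are 200 camera calls.

### The job

The carved ornaments on the panel stand a little proud on their glued pegs: with the fingertips, press them down gently until each sits flat on the panel, first the large round rosette, then the long leaf, then the square. Leave the small round bud standing as it is (its glue is not on yet), do not lift or pull any ornament, do not press hard, and leave the loose tools and pieces where they lie.

Things in the scene. Friction and masses are not known exactly. Their poses are not given: they have to be found in the camera images.
- panel: pale wooden panel with notched corners, 290 x 290 mm, fixed to the bench; the middle 230 x 230 mm, where the four ornaments stand, is flat, its surface 24 mm above the bench; origin: centre of its underside, z up, x and y along its sides. Four round metal bench dogs 26 mm high stand at its edges. The four ornaments stand about 75 mm from the middle along both x and y, one near each corner; which is at which corner varies.
- rosette_top (a point): centre of the flat top (28 mm across) of the large round rosette with eight lobes round its rim, 60 mm across. All four ornaments are of the same dark wood, 16 mm thick, each on a hidden peg that slides straight down into the panel. This point moves with the ornament: 48 mm above the bench at joint value 0, 40 mm when fully home and let go.
- rosette (a joint): how far the rosette's peg has gone in, m: 0 = ornament standing 8 mm off the panel, 0.008 = its back flat on the panel, where the peg stops. Between peg and ornament is a thin springy washer: the ornament yields about 1 mm per 6 N of push and springs back when let go. Starts between 0 and 0.002. It slides with a steady friction of about 4 N, has no spring, and stays where it is left; pulled upward it would come out (negative).
- rosette_seat: the rosette's peg hole: origin on the panel's surface (24 mm above the bench) under the rosette's centre, x along the rosette's own x; does not move. The ornament belongs to it.
- leaf_top (a point): centre of the flat top (the midrib, 58 x 12 mm) of the leaf: a long lozenge 78 x 30 mm with pointed ends and a raised midrib 58 x 12 mm along its x. All four ornaments are of the same dark wood, 16 mm thick, each on a hidden peg that slides straight down into the panel. This point moves with the ornament: 48 mm above the bench at joint value 0, 40 mm when fully home and let go.
- leaf (a joint): how far the leaf's peg has gone in, m: 0 = ornament standing 8 mm off the panel, 0.008 = its back flat on the panel, where the peg stops. Between peg and ornament is a thin springy washer: the ornament yields about 1 mm per 6 N of push and springs back when let go. Starts between 0 and 0.002. It slides with a steady friction of about 4 N, has no spring, and stays where it is left; pulled upward it would come out (negative).
- leaf_seat: the leaf's peg hole: origin on the panel's surface (24 mm above the bench) under the leaf's centre, x along the leaf's own x; does not move. The ornament belongs to it.
- square_top (a point): centre of the flat top (24 x 24 mm) of the square stepped ornament, 48 x 48 mm at its foot. All four ornaments are of the same dark wood, 16 mm thick, each on a hidden peg that slides straight down into the panel. This point moves with the ornament: 48 mm above the bench at joint value 0, 40 mm when fully home and let go.
- square (a joint): how far the square's peg has gone in, m: 0 = ornament standing 8 mm off the panel, 0.008 = its back flat on the panel, where the peg stops. Between peg and ornament is a thin springy washer: the ornament yields about 1 mm per 6 N of push and springs back when let go. Starts between 0 and 0.002. It slides with a steady friction of about 4 N, has no spring, and stays where it is left; pulled upward it would come out (negative).
- square_seat: the square's peg hole: origin on the panel's surface (24 mm above the bench) under the square's centre, x along the square's own x; does not move. The ornament belongs to it.
- bud_top (a point): centre of the flat top (16 mm across) of the small plain round bud, 26 mm across, to be left alone. All four ornaments are of the same dark wood, 16 mm thick, each on a hidden peg that slides straight down into the panel. This point moves with the ornament: 48 mm above the bench at joint value 0, 40 mm when fully home and let go.
- bud (a joint): how far the bud's peg has gone in, m: 0 = ornament standing 8 mm off the panel, 0.008 = its back flat on the panel, where the peg stops. Between peg and ornament is a thin springy washer: the ornament yields about 1 mm per 6 N of push and springs back when let go. Starts between 0 and 0.002. It slides with a steady friction of about 4 N, has no spring, and stays where it is left; pulled upward it would come out (negative).
- bud_seat: the bud's peg hole: origin on the panel's surface (24 mm above the bench) under the bud's centre, x along the bud's own x; does not move. The ornament belongs to it.
- cork_block: cork sanding block 46 x 30 x 20 mm lying on the panel near its middle, loose; origin: centre of its underside. Bystander.
- wedge: small wooden wedge 34 x 16 x 14 mm lying on the panel between two ornaments, loose; origin: centre of its underside. Bystander.
- gouge_a: carving gouge lying on the bench beside the panel, dark handle 125 x 27 x 24 mm, brass ferrule, thin steel blade; origin at the bench under the ferrule end of the handle, x towards the blade tip. Bystander.
- gouge_b: a second such gouge, longer and broader blade. Bystander.
- gouge_c: a third such gouge, short narrow blade. Bystander.
- mallet: wooden carver's mallet lying on the bench, head 75 x 120 x 75 mm, handle towards its -x; origin under the head. Bystander.
- glue: white glue bottle, 54 mm across, 140 mm tall, standing; origin: centre of its underside. Bystander.

How it is judged:
By the outcome, as a careful person would: the job done as asked, in the order asked, and still so for the second after the job is handed in, with the robot touching nothing.
It also fails if it takes over 48 s, if anything falls off the work surface, if the arm or the gripper's body presses on something with over 40 N, if the wrist force passes 120 N, or if a joint passes its speed limit or range.

## Working session

There is one attempt and no reset: what is moved stays moved. The work goes in short steps, Python scripts to look and compute and a shell command to move; the robot and the scene stay as the last step left them, time stands still between calls to the robot, and variables do not carry over. Pictures are saved under pics/ and viewed, about 8 in all and at most 12, crops included, and the job is handed in when it is done.

```bash
ls; mkdir -p pics; cat > h.py <<'E'
from cell import manip
import numpy as np, cv2
def save(p,n): cv2.imwrite(f'pics/{n}.png', cv2.cvtColor(p['pixels'],cv2.COLOR_RGB2BGR))
E
python3 - <<'E'
from h import *
s=manip.read_state(); print({k:np.round(v,3) for k,v in s.items()})
for c in ('top','scene'):
    p=manip.camera(c); save(p,c)
    for n in ('rosette_top','leaf_top','square_top','bud_top','cork_block','wedge','glue','mallet','panel'):
        print(c,n,[(np.round(d['location']).tolist(),round(d['conf'],2)) for d in manip.search_frame(p,n)[:2]])
E
```

```text
pics
{'clock': np.float64(0.0), 'joints': array([-1.264,  0.3  ,  1.522, -0.   ,  1.321, -0.067]), 'qd': array([ 0.   , -0.002, -0.002, -0.002, -0.   , -0.001]), 'effort': array([ 1.0000e-03, -5.3181e+01, -3.5274e+01,  7.1000e-02,  2.4000e-02,
       -0.0000e+00]), 'eef_pos': array([ 200.752, -511.756,  204.872]), 'eef_rot': array([-3.14 , -0.   ,  0.374]), 'wrist_force': array([-0.386,  0.042,  0.125]), 'moment': array([0.069, 0.039, 0.004]), 'finger_gap': np.float64(94.191)}
top rosette_top [([646.0, -91.0, 42.0], 0.77)]
top leaf_top [([644.0, -94.0, 42.0], 0.68), ([495.0, -134.0, 45.0], 0.67)]
top square_top [([592.0, 58.0, 43.0], 0.6)]
top bud_top [([458.0, 6.0, 46.0], 0.58), ([526.0, 34.0, 36.0], 0.38)]
top cork_block [([554.0, -48.0, 42.0], 0.77), ([540.0, -42.0, 27.0], 0.26)]
top wedge []
top glue [([416.0, 136.0, 20.0], 0.69), ([646.0, -88.0, 42.0], 0.64)]
top mallet [([439.0, -518.0, 72.0], 0.76)]
top panel [([543.0, -43.0, 30.0], 0.76)]
scene rosette_top [([649.0, -93.0, 45.0], 0.82), ([557.0, -48.0, 44.0], 0.58)]
scene leaf_top [([502.0, -139.0, 42.0], 0.64)]
scene square_top [([598.0, 53.0, 41.0], 0.74), ([503.0, -143.0, 43.0], 0.4)]
scene bud_top [([459.0, 5.0, 40.0], 0.65)]
scene cork_block [([556.0, -49.0, 44.0], 0.72)]
scene wedge [([529.0, 30.0, 33.0], 0.51)]
scene glue [([603.0, 444.0, 82.0], 0.68), ([648.0, -95.0, 42.0], 0.44)]
scene mallet [([464.0, -530.0, 64.0], 0.66)]
scene panel [([560.0, -43.0, 24.0], 0.84)]
```

View pics/top.png

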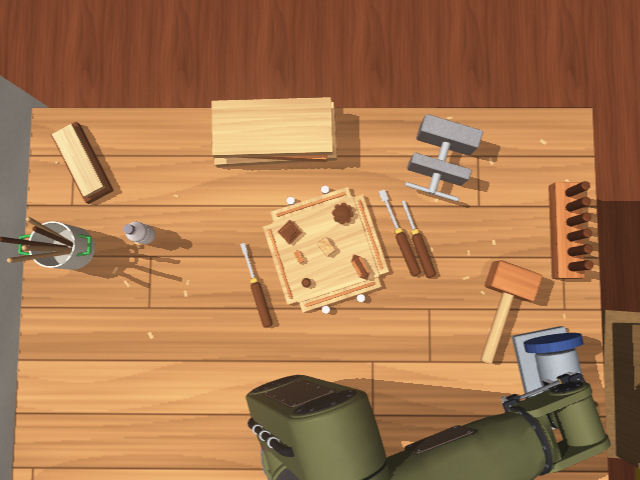

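View pics/scene.png

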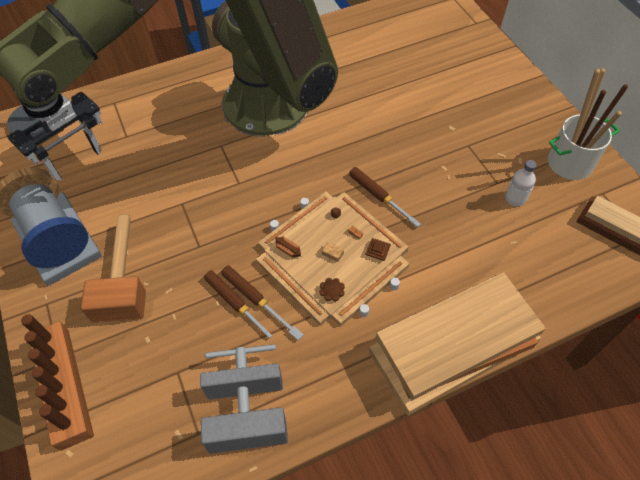

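```bash
python3 -m crank '[{"offset":[0.025,0.033,0],"spin":0},{"offset":[0.05,0.066,0],"spin":0},{"offset":[0.075,0.1,0],"spin":0},{"offset":[0.1,0.133,0],"spin":0},{"offset":[0.125,0.166,0],"spin":0},{"offset":[0.15,0.2,0],"spin":0},{"offset":[0.175,0.233,0],"spin":0},{"offset":[0.2,0.266,0],"spin":0}]' 0 10
python3 -m crank '[{"offset":[0.025,0.033,0],"spin":0},{"offset":[0.05,0.066,0],"spin":0},{"offset":[0.075,0.1,0],"spin":0},{"offset":[0.1,0.133,0],"spin":0},{"offset":[0.125,0.166,0],"spin":0},{"offset":[0.152,0.203,0],"spin":0},{"offset":[0.152,0.203,0],"spin":0},{"offset":[0.152,0.203,0],"spin":0}]'
python3 - <<'E'
from h import *
s=manip.read_state(); print({k:np.round(s[k],3) for k in ('clock','eef_pos','eef_rot','wrist_force','finger_gap')})
p=manip.camera('wrist'); save(p,'w1'); print({k:v for k,v in p.items() if k!='pixels'})
for n in ('rosette_top','leaf_top','square_top','bud_top','cork_block','wedge'):
    print(n,[(np.round(d['location']).tolist(),round(d['conf'],2)) for d in manip.search_frame(p,n)[:2]])
E
```

```text
clock: 1.67
eef_pos: [401.7, -244.2, 205.7]
eef_rot: [3.141, -0.0, 0.374]
wrist_force: [0.2, -2.0, -0.6]
finger_gap: 44.5
clock: 2.33
eef_pos: [554.3, -39.4, 205.2]
eef_rot: [3.141, 0.0, 0.377]
wrist_force: [-0.2, -0.1, -0.5]
finger_gap: 0.7
{'clock': np.float64(2.333), 'eef_pos': array([554.274, -39.385, 205.193]), 'eef_rot': array([3.141, 0.   , 0.377]), 'wrist_force': array([-0.15 , -0.141, -0.485]), 'finger_gap': np.float64(0.667)}
{'fx': 371.64829954431775, 'fy': 371.64829954431775, 'cx': 321.7958932855197, 'cy': 245.19458497159798, 'hand_eye': array([[ 2.27870863e-04, -9.65183327e-01, -2.61574261e-01,
         7.61167106e+01],
       [ 9.99999824e-01,  3.63074292e-04, -4.68556923e-04,
         2.07637017e-01],
       [ 5.47214219e-04, -2.61574108e-01,  9.65183240e-01,
        -1.80167571e+02],
       [ 0.00000000e+00,  0.00000000e+00,  0.00000000e+00,
         1.00000000e+00]]), 'shot': 3}
rosette_top [([644.0, -83.0, 50.0], 0.81)]
leaf_top [([507.0, -134.0, 48.0], 0.55)]
square_top [([597.0, 52.0, 42.0], 0.66)]
bud_top [([458.0, 7.0, 43.0], 0.81)]
cork_block [([549.0, -46.0, 46.0], 0.88), ([503.0, -133.0, 43.0], 0.2)]
wedge [([526.0, 28.0, 37.0], 0.97)]
```

View pics/w1.png

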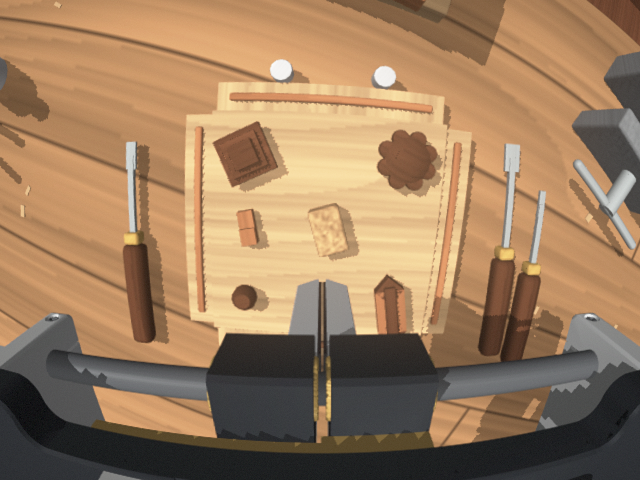

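```bash
cat >> h.py <<'E'
from scipy.spatial.transform import Rotation as Ro
def w2p(p,s,uv,z):
    uv=np.atleast_2d(uv).astype(float); d=uv-[p['cx'],p['cy']]; r=np.hypot(*d.T); th=r/p['fx']
    ray=np.c_[d/np.maximum(r,1e-9)[:,None]*np.sin(th)[:,None],np.cos(th)]
    T=p['hand_eye'];R=Ro.from_euler('xyz',s['eef_rot']).as_matrix()
    o=R@T[:3,3]+s['eef_pos']; g=ray@T[:3,:3].T@R.T
    return o+g*((z-o[2])/g[:,2])[:,None]
def look(n,names,z=40):
    s=manip.read_state(); p=manip.camera('wrist'); save(p,n)
    print(np.round(s['eef_pos'],1),np.round(s['wrist_force'],1))
    for m in names:
        for d in manip.masks_of(p,m)[:1]:
            v,u=np.nonzero(d['mask']); c=cv2.moments(d['mask'].astype(np.uint8),True)
            uv=[c['m10']/c['m00'],c['m01']/c['m00']]
            print(m,round(d['conf'],2),len(u),np.round(uv),[u.min(),u.max(),v.min(),v.max()],np.round(w2p(p,s,uv,z),1))
    return p,s
E
python3 - <<'E'
from h import *
p,s=look('w2',['rosette','leaf','square','bud'])
for uv in [(406,160),(244,151),(244,295)]: print(uv,np.round(w2p(p,s,uv,47),1))
x=cv2.resize(p['pixels'][90:340,190:450],None,fx=3,fy=3,interpolation=cv2.INTER_CUBIC)[:600]
cv2.imwrite('pics/w2c.png',x[:600,:,::-1])
E
```

```text
[553.3 -42.2 206. ] [-0.1  0.9 -0.8]
rosette 0.83 2624 [404. 157.] [np.int64(375), np.int64(434), np.int64(127), np.int64(187)] [[644.5 -89.3  40. ]]
leaf 0.68 1664 [388. 305.] [np.int64(371), np.int64(404), np.int64(273), np.int64(334)] [[ 501.8 -135.5   40. ]]
square 0.7 2625 [243. 152.] [np.int64(210), np.int64(274), np.int64(120), np.int64(184)] [[594.2  53.1  40. ]]
bud 0.85 520 [242. 295.] [np.int64(230), np.int64(255), np.int64(282), np.int64(308)] [[458.1   7.8  40. ]]
(406, 160) [[642.6 -90.8  47. ]]
(244, 151) [[596.1  50.8  47. ]]
(244, 295) [[462.2   5.7  47. ]]
```

View pics/w2c.png

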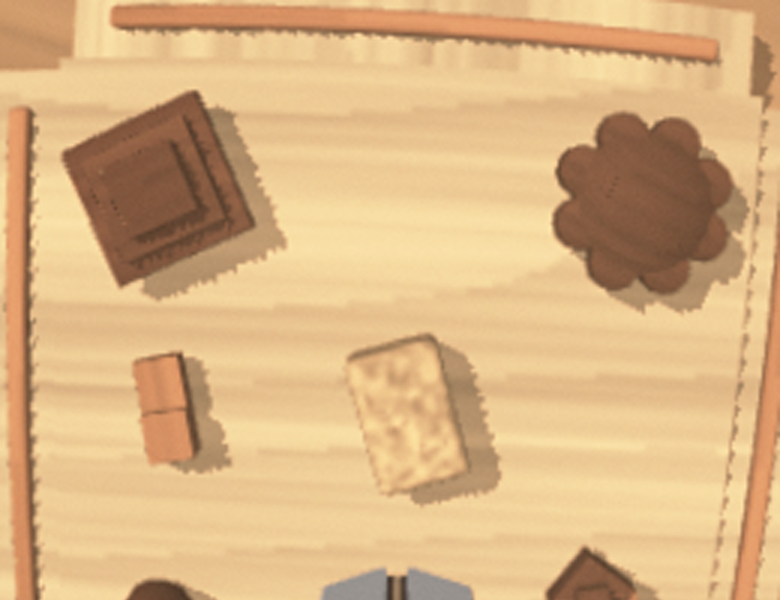

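```bash
python3 -m crank '[{"offset":[0.025,-0.013,-0.01],"spin":0},{"offset":[0.05,-0.026,-0.02],"spin":0},{"offset":[0.075,-0.04,-0.03],"spin":0},{"offset":[0.091,-0.048,-0.06],"spin":0},{"offset":[0.091,-0.048,-0.09],"spin":0},{"offset":[0.091,-0.048,-0.12],"spin":0},{"offset":[0.091,-0.048,-0.145],"spin":0},{"offset":[0.091,-0.048,-0.145],"spin":0}]'
python3 - <<'E'
from h import *
p,s=look('w3',['rosette'],z=40)
E
```

```text
clock: 3.6
eef_pos: [642.0, -89.1, 55.2]
eef_rot: [-3.138, 0.007, 0.373]
wrist_force: [-1.2, 0.2, -0.8]
finger_gap: 0.4
[642.  -89.1  55.2] [-1.2  0.2 -0.8]
rosette 0.34 63360 [224. 248.] [np.int64(31), np.int64(442), np.int64(115), np.int64(436)] [[641.8 -30.5  40. ]]
```

View pics/w3.png

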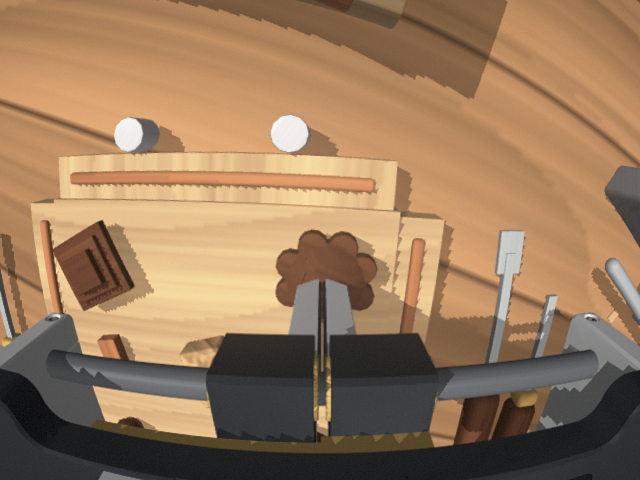

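```bash
python3 -m crank '[{"offset":[0.001,0,-0.001],"spin":0},{"offset":[0.001,0,-0.002],"spin":0},{"offset":[0.001,0,-0.003],"spin":0},{"offset":[0.001,0,-0.004],"spin":0},{"offset":[0.001,0,-0.005],"spin":0},{"offset":[0.001,0,-0.005],"spin":0},{"offset":[0.001,0,-0.005],"spin":0},{"offset":[0.001,0,-0.005],"spin":0}]'
python3 - <<'E'
from h import *
p,s=look('w4',[])
for uv in [(326,230),(276,268),(377,268),(322,280)]: print(uv,np.round(w2p(p,s,uv,38),1))
E
```

```text
clock: 4.37
eef_pos: [645.6, -89.4, 56.2]
eef_rot: [3.141, 0.0, 0.373]
wrist_force: [0.2, -0.0, 1.7]
finger_gap: 0.4
[645.6 -89.4  56.2] [ 0.2 -0.   1.7]
(326, 230) [[675.3 -80.4  38. ]]
(276, 268) [[644.5 -62.1  38. ]]
(377, 268) [[ 665.4 -115.4   38. ]]
(322, 280) [[647.4 -89.   38. ]]
```

```bash
python3 -m crank '[{"offset":[0.001,-0.001,-0.001],"spin":0},{"offset":[0.001,-0.001,-0.002],"spin":0},{"offset":[0.001,-0.001,-0.003],"spin":0},{"offset":[0.001,-0.001,-0.004],"spin":0},{"offset":[0.001,-0.001,-0.005],"spin":0},{"offset":[0.001,-0.001,-0.006],"spin":0},{"offset":[0.001,-0.001,-0.007],"spin":0},{"offset":[0.001,-0.001,-0.007],"spin":0}]'
```

```text
clock: 5.08
eef_pos: [646.5, -90.4, 48.9]
eef_rot: [3.142, 0.0, 0.373]
wrist_force: [-0.5, -0.5, -0.8]
finger_gap: 0.3
```

```bash
python3 -m crank '[{"offset":[0,0,-0.0002],"spin":0},{"offset":[0,0,-0.0005],"spin":0},{"offset":[0,0,-0.001],"spin":0},{"offset":[0,0,-0.0015],"spin":0},{"offset":[0,0,-0.002],"spin":0},{"offset":[0,0,-0.002],"spin":0},{"offset":[0,0,-0.002],"spin":0},{"offset":[0,0,-0.002],"spin":0}]'
```

```text
clock: 5.75
eef_pos: [646.6, -90.4, 47.1]
eef_rot: [3.141, 0.0, 0.373]
wrist_force: [-1.1, -0.2, 4.0]
finger_gap: 0.1
```

```bash
python3 -m crank '[{"offset":[0,0,-0.001],"spin":0},{"offset":[0,0,-0.002],"spin":0},{"offset":[0,0,-0.003],"spin":0},{"offset":[0,0,-0.004],"spin":0},{"offset":[0,0,-0.005],"spin":0},{"offset":[0,0,-0.006],"spin":0},{"offset":[0,0,-0.006],"spin":0},{"offset":[0,0,-0.006],"spin":0}]'; python3 -m crank '[{"offset":[0,0,-0.0003],"spin":0},{"offset":[0,0,-0.0006],"spin":0},{"offset":[0,0,-0.0009],"spin":0},{"offset":[0,0,-0.0012],"spin":0},{"offset":[0,0,-0.0012],"spin":0},{"offset":[0,0,-0.0012],"spin":0},{"offset":[0,0,-0.0012],"spin":0},{"offset":[0,0,-0.0012],"spin":0}]'
```

```text
clock: 6.42
eef_pos: [646.5, -90.4, 41.0]
eef_rot: [3.141, 0.0, 0.373]
wrist_force: [-0.6, -0.5, 2.7]
finger_gap: 0.4
clock: 7.08
eef_pos: [646.6, -90.5, 39.8]
eef_rot: [3.141, 0.0, 0.373]
wrist_force: [-1.4, 0.2, 3.2]
finger_gap: 0.3
```

```bash
python3 -m crank '[{"offset":[0,0,-0.0003],"spin":0},{"offset":[0,0,-0.0006],"spin":0},{"offset":[0,0,-0.0008],"spin":0},{"offset":[0,0,-0.0008],"spin":0},{"offset":[0,0,-0.0008],"spin":0},{"offset":[0,0,-0.0008],"spin":0},{"offset":[0,0,-0.0008],"spin":0},{"offset":[0,0,-0.0008],"spin":0}]'
```

```text
clock: 7.75
eef_pos: [646.6, -90.4, 39.3]
eef_rot: [3.141, 0.0, 0.373]
wrist_force: [-2.7, -0.6, 6.8]
finger_gap: 0.5
```

```bash
python3 -m crank '[{"offset":[0,0,-0.0002],"spin":0},{"offset":[0,0,-0.0004],"spin":0},{"offset":[0,0,-0.0006],"spin":0},{"offset":[0,0,-0.0006],"spin":0},{"offset":[0,0,-0.0006],"spin":0},{"offset":[0,0,-0.0006],"spin":0},{"offset":[0,0,-0.0006],"spin":0},{"offset":[0,0,-0.0006],"spin":0}]'
```

```text
clock: 8.42
eef_pos: [646.6, -90.4, 39.1]
eef_rot: [3.141, -0.0, 0.373]
wrist_force: [-3.6, 1.3, 7.3]
finger_gap: 0.6
```

```bash
python3 -m crank '[{"offset":[0,0,-0.0002],"spin":0},{"offset":[0,0,-0.0005],"spin":0},{"offset":[0,0,-0.0007],"spin":0},{"offset":[0,0,-0.0007],"spin":0},{"offset":[0,0,-0.0007],"spin":0},{"offset":[0,0,-0.0007],"spin":0},{"offset":[0,0,-0.0007],"spin":0},{"offset":[0,0,-0.0007],"spin":0}]'
```

```text
clock: 9.08
eef_pos: [646.6, -90.4, 38.8]
eef_rot: [3.141, -0.0, 0.373]
wrist_force: [-2.6, 0.6, 7.4]
finger_gap: 0.5
```

```bash
python3 -m crank '[{"offset":[0,0,-0.0003],"spin":0},{"offset":[0,0,-0.0006],"spin":0},{"offset":[0,0,-0.0008],"spin":0},{"offset":[0,0,-0.0008],"spin":0},{"offset":[0,0,-0.0008],"spin":0},{"offset":[0,0,-0.0008],"spin":0},{"offset":[0,0,-0.0008],"spin":0},{"offset":[0,0,-0.0008],"spin":0}]'
```

```text
clock: 9.75
eef_pos: [646.6, -90.5, 38.7]
eef_rot: [3.141, -0.0, 0.373]
wrist_force: [-4.1, 0.7, 9.9]
finger_gap: 0.6
```

```bash
python3 -m crank '[{"offset":[0,0,0.01],"spin":0},{"offset":[0,0,0.04],"spin":0},{"offset":[-0.03,-0.01,0.07],"spin":0},{"offset":[-0.065,-0.022,0.09],"spin":0},{"offset":[-0.1,-0.034,0.1],"spin":0},{"offset":[-0.135,-0.046,0.1],"spin":0},{"offset":[-0.17,-0.058,0.1],"spin":0},{"offset":[-0.198,-0.067,0.1],"spin":0}]'
python3 -m crank '[{"offset":[0,0,0],"spin":0},{"offset":[0,0,0],"spin":0},{"offset":[0,0,0],"spin":0},{"offset":[0,0,0],"spin":0},{"offset":[0,0,0],"spin":0},{"offset":[0,0,0],"spin":0},{"offset":[0,0,0],"spin":0},{"offset":[0,0,0],"spin":0}]'
python3 - <<'E'
from h import *
p,s=look('w5',['leaf','rosette','bud'])
E
```

```text
clock: 10.42
eef_pos: [446.4, -157.9, 139.0]
eef_rot: [3.141, -0.0, 0.373]
wrist_force: [-0.8, -0.7, -0.4]
finger_gap: 0.4
clock: 11.08
eef_pos: [446.6, -157.7, 138.8]
eef_rot: [3.141, -0.0, 0.373]
wrist_force: [-0.4, -0.1, 0.9]
finger_gap: 0.5
[ 446.6 -157.7  138.8] [-0.4 -0.1  0.9]
leaf 0.85 3404 [322. 174.] [np.int64(298), np.int64(346), np.int64(125), np.int64(224)] [[ 498.7 -137.6   40. ]]
rosette 0.85 929 [334.   8.] [np.int64(299), np.int64(368), np.int64(0), np.int64(20)] [[623.2 -98.7  40. ]]
bud 0.63 755 [138. 163.] [np.int64(123), np.int64(153), np.int64(148), np.int64(179)] [[456.7   6.2  40. ]]
```

View pics/w5.png

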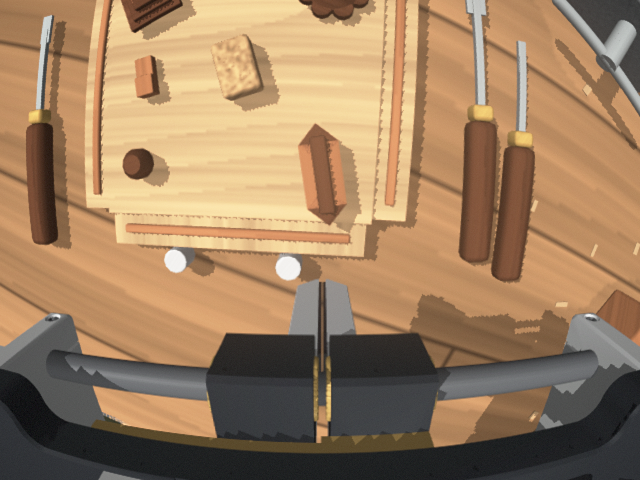

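```bash
python3 -m crank '[{"offset":[0.026,0.01,-0.01],"spin":0},{"offset":[0.052,0.02,-0.02],"spin":0},{"offset":[0.052,0.02,-0.04],"spin":0},{"offset":[0.052,0.02,-0.06],"spin":0},{"offset":[0.052,0.02,-0.075],"spin":0},{"offset":[0.052,0.02,-0.083],"spin":0},{"offset":[0.052,0.02,-0.085],"spin":0},{"offset":[0.052,0.02,-0.085],"spin":0}]'
python3 -m crank '[{"offset":[0,0,-0.0005],"spin":0},{"offset":[0,0,-0.001],"spin":0},{"offset":[0,0,-0.0015],"spin":0},{"offset":[0,0,-0.002],"spin":0},{"offset":[0,0,-0.0025],"spin":0},{"offset":[0,0,-0.003],"spin":0},{"offset":[0,0,-0.003],"spin":0},{"offset":[0,0,-0.003],"spin":0}]'
python3 - <<'E'
from h import *
p,s=look('w6',[])
E
```

```text
clock: 11.95
eef_pos: [498.5, -137.9, 54.0]
eef_rot: [3.141, -0.0, 0.373]
wrist_force: [-0.7, -0.2, -0.2]
finger_gap: 0.9
clock: 12.62
eef_pos: [498.5, -137.9, 51.0]
eef_rot: [3.141, -0.0, 0.373]
wrist_force: [0.5, 0.0, -0.5]
finger_gap: 0.3
[ 498.5 -137.9   51. ] [ 0.5  0.  -0.5]
```

View pics/w6.png

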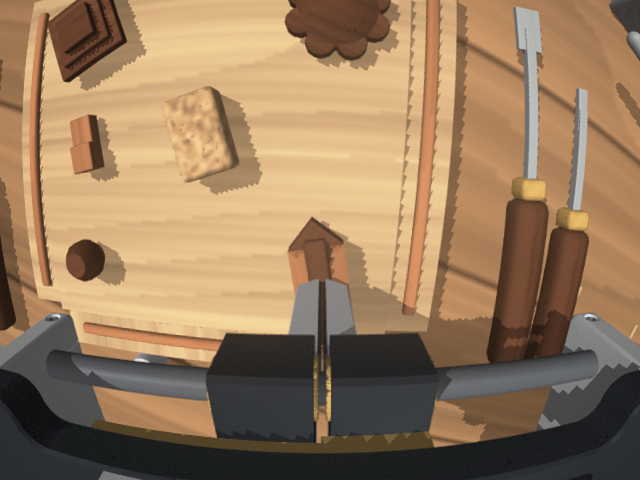

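```bash
python3 -m crank '[{"offset":[0,0,-0.0005],"spin":0},{"offset":[0,0,-0.001],"spin":0},{"offset":[0,0,-0.002],"spin":0},{"offset":[0,0,-0.003],"spin":0},{"offset":[0,0,-0.004],"spin":0},{"offset":[0,0,-0.005],"spin":0},{"offset":[0,0,-0.005],"spin":0},{"offset":[0,0,-0.005],"spin":0}]'; python3 -m crank '[{"offset":[0,0,-0.0008],"spin":0},{"offset":[0,0,-0.0016],"spin":0},{"offset":[0,0,-0.0024],"spin":0},{"offset":[0,0,-0.0032],"spin":0},{"offset":[0,0,-0.004],"spin":0},{"offset":[0,0,-0.0048],"spin":0},{"offset":[0,0,-0.005],"spin":0},{"offset":[0,0,-0.005],"spin":0}]'
```

```text
clock: 13.33
eef_pos: [498.5, -137.9, 46.1]
eef_rot: [3.141, -0.0, 0.373]
wrist_force: [-0.8, 0.7, 2.2]
finger_gap: 0.4
clock: 14.0
eef_pos: [498.5, -137.9, 41.0]
eef_rot: [3.141, -0.0, 0.373]
wrist_force: [-0.8, 0.9, 2.6]
finger_gap: 0.3
```

```bash
python3 -m crank '[{"offset":[0,0,-0.0003],"spin":0},{"offset":[0,0,-0.0006],"spin":0},{"offset":[0,0,-0.0009],"spin":0},{"offset":[0,0,-0.0012],"spin":0},{"offset":[0,0,-0.0015],"spin":0},{"offset":[0,0,-0.0015],"spin":0},{"offset":[0,0,-0.0015],"spin":0},{"offset":[0,0,-0.0015],"spin":0}]'
```

```text
clock: 14.67
eef_pos: [498.5, -137.9, 39.5]
eef_rot: [3.141, -0.0, 0.373]
wrist_force: [-1.8, 0.3, 4.5]
finger_gap: 0.3
```

```bash
python3 -m crank '[{"offset":[0,0,-0.0003],"spin":0},{"offset":[0,0,-0.0006],"spin":0},{"offset":[0,0,-0.0009],"spin":0},{"offset":[0,0,-0.0009],"spin":0},{"offset":[0,0,-0.0009],"spin":0},{"offset":[0,0,-0.0009],"spin":0},{"offset":[0,0,-0.0009],"spin":0},{"offset":[0,0,-0.0009],"spin":0}]'
```

```text
clock: 15.33
eef_pos: [498.6, -137.9, 38.9]
eef_rot: [3.141, -0.0, 0.373]
wrist_force: [-3.4, 0.2, 8.3]
finger_gap: 0.4
```

```bash
python3 -m crank '[{"offset":[0,0,-0.0003],"spin":0},{"offset":[0,0,-0.0006],"spin":0},{"offset":[0,0,-0.0007],"spin":0},{"offset":[0,0,-0.0007],"spin":0},{"offset":[0,0,-0.0007],"spin":0},{"offset":[0,0,-0.0007],"spin":0},{"offset":[0,0,-0.0007],"spin":0},{"offset":[0,0,-0.0007],"spin":0}]'
```

```text
clock: 16.0
eef_pos: [498.6, -137.9, 38.6]
eef_rot: [3.141, -0.0, 0.373]
wrist_force: [-3.5, 1.2, 9.0]
finger_gap: 0.6
```

```bash
python3 -m crank '[{"offset":[0,0,0.01],"spin":0},{"offset":[0,0,0.04],"spin":0},{"offset":[0.006,0.025,0.07],"spin":0},{"offset":[0.015,0.06,0.09],"spin":0},{"offset":[0.024,0.095,0.1],"spin":0},{"offset":[0.033,0.13,0.1],"spin":0},{"offset":[0.039,0.155,0.1],"spin":0},{"offset":[0.043,0.171,0.1],"spin":0}]'
python3 -m crank '[{"offset":[0,0,0],"spin":0},{"offset":[0,0,0],"spin":0},{"offset":[0,0,0],"spin":0},{"offset":[0,0,0],"spin":0},{"offset":[0,0,0],"spin":0},{"offset":[0,0,0],"spin":0},{"offset":[0,0,0],"spin":0},{"offset":[0,0,0],"spin":0}]'
python3 - <<'E'
from h import *
p,s=look('w7',['square'])
E
```

```text
clock: 16.67
eef_pos: [541.9, 35.6, 139.1]
eef_rot: [3.141, -0.001, 0.375]
wrist_force: [0.6, -0.5, -0.3]
finger_gap: 0.7
clock: 17.33
eef_pos: [541.9, 35.3, 139.1]
eef_rot: [3.141, -0.001, 0.374]
wrist_force: [-0.2, 0.3, -1.0]
finger_gap: 0.7
[541.9  35.3 139.1] [-0.2  0.3 -1. ]
square 0.85 3888 [323. 175.] [np.int64(284), np.int64(362), np.int64(135), np.int64(213)] [[593.7  54.5  40. ]]
```

View pics/w7.png

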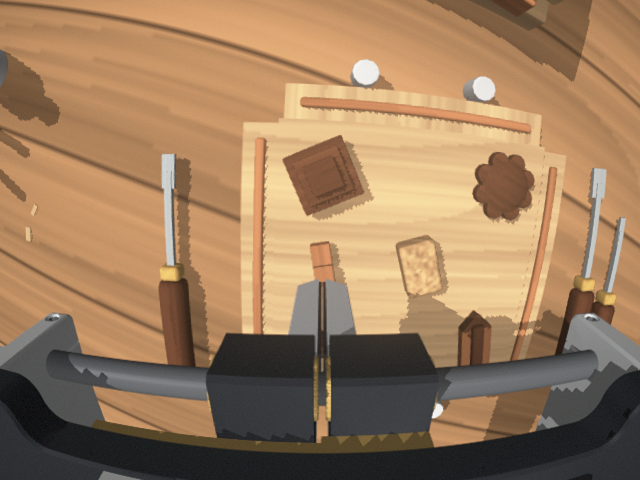

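```bash
python3 -m crank '[{"offset":[0.026,0.01,-0.005],"spin":0},{"offset":[0.052,0.019,-0.015],"spin":0},{"offset":[0.052,0.019,-0.04],"spin":0},{"offset":[0.052,0.019,-0.06],"spin":0},{"offset":[0.052,0.019,-0.075],"spin":0},{"offset":[0.052,0.019,-0.085],"spin":0},{"offset":[0.052,0.019,-0.088],"spin":0},{"offset":[0.052,0.019,-0.088],"spin":0}]'
python3 -m crank '[{"offset":[0,0,-0.0005],"spin":0},{"offset":[0,0,-0.001],"spin":0},{"offset":[0,0,-0.0015],"spin":0},{"offset":[0,0,-0.0015],"spin":0},{"offset":[0,0,-0.0015],"spin":0},{"offset":[0,0,-0.0015],"spin":0},{"offset":[0,0,-0.0015],"spin":0},{"offset":[0,0,-0.0015],"spin":0}]'
python3 - <<'E'
from h import *
p,s=look('w8',[])
E
```

```text
clock: 18.1
eef_pos: [593.7, 54.5, 50.8]
eef_rot: [3.141, -0.0, 0.375]
wrist_force: [0.5, -0.1, -0.0]
finger_gap: 0.6
clock: 18.77
eef_pos: [593.8, 54.5, 49.4]
eef_rot: [3.141, -0.0, 0.375]
wrist_force: [1.7, 0.1, 0.0]
finger_gap: 0.2
[593.8  54.5  49.4] [1.7 0.1 0. ]
```

View pics/w8.png

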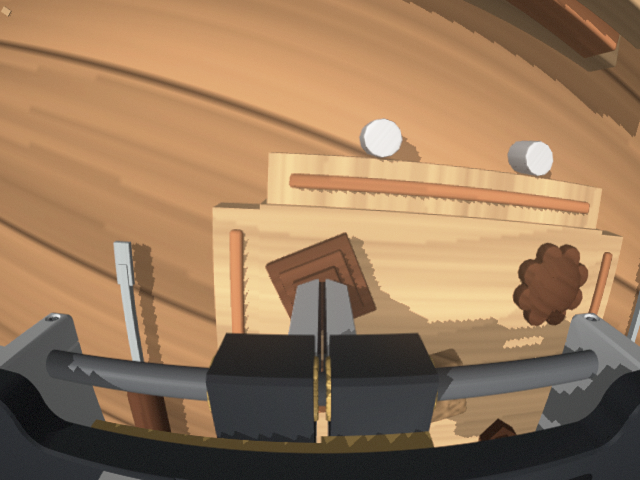

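Fingertips (322,280) stand over the square's top step (steps at 280–365, 245–300), centred. Pressing.

```bash
python3 -m crank '[{"offset":[0,0,-0.0005],"spin":0},{"offset":[0,0,-0.001],"spin":0},{"offset":[0,0,-0.0017],"spin":0},{"offset":[0,0,-0.0025],"spin":0},{"offset":[0,0,-0.0033],"spin":0},{"offset":[0,0,-0.004],"spin":0},{"offset":[0,0,-0.004],"spin":0},{"offset":[0,0,-0.004],"spin":0}]'; python3 -m crank '[{"offset":[0,0,-0.0008],"spin":0},{"offset":[0,0,-0.0016],"spin":0},{"offset":[0,0,-0.0024],"spin":0},{"offset":[0,0,-0.0032],"spin":0},{"offset":[0,0,-0.004],"spin":0},{"offset":[0,0,-0.0045],"spin":0},{"offset":[0,0,-0.0045],"spin":0},{"offset":[0,0,-0.0045],"spin":0}]'
```

```text
clock: 19.48
eef_pos: [593.8, 54.5, 45.4]
eef_rot: [3.141, -0.001, 0.375]
wrist_force: [-0.9, 0.5, 3.4]
finger_gap: 0.7
clock: 20.15
eef_pos: [593.8, 54.5, 40.9]
eef_rot: [3.141, -0.001, 0.375]
wrist_force: [-1.1, -0.2, 2.9]
finger_gap: 0.5
```

```bash
python3 -m crank '[{"offset":[0,0,-0.0003],"spin":0},{"offset":[0,0,-0.0006],"spin":0},{"offset":[0,0,-0.0009],"spin":0},{"offset":[0,0,-0.0012],"spin":0},{"offset":[0,0,-0.0014],"spin":0},{"offset":[0,0,-0.0014],"spin":0},{"offset":[0,0,-0.0014],"spin":0},{"offset":[0,0,-0.0014],"spin":0}]'
```

```text
clock: 20.82
eef_pos: [593.8, 54.5, 39.5]
eef_rot: [3.141, -0.001, 0.375]
wrist_force: [-1.6, 0.1, 4.6]
finger_gap: 0.4
```

```bash
python3 -m crank '[{"offset":[0,0,-0.0003],"spin":0},{"offset":[0,0,-0.0006],"spin":0},{"offset":[0,0,-0.0009],"spin":0},{"offset":[0,0,-0.0009],"spin":0},{"offset":[0,0,-0.0009],"spin":0},{"offset":[0,0,-0.0009],"spin":0},{"offset":[0,0,-0.0009],"spin":0},{"offset":[0,0,-0.0009],"spin":0}]'
```

```text
clock: 21.48
eef_pos: [593.9, 54.5, 38.9]
eef_rot: [3.141, -0.001, 0.375]
wrist_force: [-2.1, -0.2, 7.1]
finger_gap: 0.6
```

```bash
python3 -m crank '[{"offset":[0,0,-0.0003],"spin":0},{"offset":[0,0,-0.0006],"spin":0},{"offset":[0,0,-0.0009],"spin":0},{"offset":[0,0,-0.0009],"spin":0},{"offset":[0,0,-0.0009],"spin":0},{"offset":[0,0,-0.0009],"spin":0},{"offset":[0,0,-0.0009],"spin":0},{"offset":[0,0,-0.0009],"spin":0}]'
```

```text
clock: 22.15
eef_pos: [593.9, 54.5, 38.6]
eef_rot: [3.141, -0.001, 0.375]
wrist_force: [-4.2, -0.8, 9.8]
finger_gap: 0.5
```

```bash
python3 -m crank '[{"offset":[0,0,0.01],"spin":0},{"offset":[0,0,0.04],"spin":0},{"offset":[-0.01,-0.01,0.075],"spin":0},{"offset":[-0.03,-0.03,0.1],"spin":0},{"offset":[-0.055,-0.045,0.12],"spin":0},{"offset":[-0.08,-0.065,0.14],"spin":0},{"offset":[-0.1,-0.085,0.16],"spin":0},{"offset":[-0.12,-0.1,0.18],"spin":0}]'
python3 -m crank '[{"offset":[-0.02,-0.01,0],"spin":0},{"offset":[-0.04,-0.02,0],"spin":0},{"offset":[-0.05,-0.03,0],"spin":0},{"offset":[-0.05,-0.03,0],"spin":0},{"offset":[-0.05,-0.03,0],"spin":0},{"offset":[-0.05,-0.03,0],"spin":0},{"offset":[-0.05,-0.03,0],"spin":0},{"offset":[-0.05,-0.03,0],"spin":0}]'
python3 - <<'E'
from h import *
p,s=look('w9',['rosette','leaf','square','bud','cork_block','wedge'])
E
```

```text
clock: 22.82
eef_pos: [472.5, -46.5, 219.7]
eef_rot: [3.14, -0.001, 0.374]
wrist_force: [-0.2, 0.4, 0.4]
finger_gap: 0.5
clock: 23.48
eef_pos: [422.9, -76.1, 219.5]
eef_rot: [3.141, -0.001, 0.375]
wrist_force: [0.1, 0.2, -0.7]
finger_gap: 0.4
[422.9 -76.1 219.5] [ 0.1  0.2 -0.7]
rosette 0.77 2211 [414.  30.] [np.int64(387), np.int64(442), np.int64(4), np.int64(57)] [[640.  -88.5  40. ]]
leaf 0.93 1952 [406. 176.] [np.int64(389), np.int64(423), np.int64(139), np.int64(214)] [[ 498.7 -135.3   40. ]]
square 0.93 2048 [263.  24.] [np.int64(233), np.int64(292), np.int64(0), np.int64(51)] [[589.1  50.9  40. ]]
bud 0.69 553 [254. 163.] [np.int64(241), np.int64(267), np.int64(151), np.int64(175)] [[456.    7.5  40. ]]
cork_block 0.68 1504 [342.  90.] [np.int64(321), np.int64(363), np.int64(64), np.int64(115)] [[553.1 -45.9  40. ]]
wedge 0.81 562 [261.  90.] [np.int64(251), np.int64(271), np.int64(73), np.int64(108)] [[524.9  26.8  40. ]]
```

View pics/w9.png

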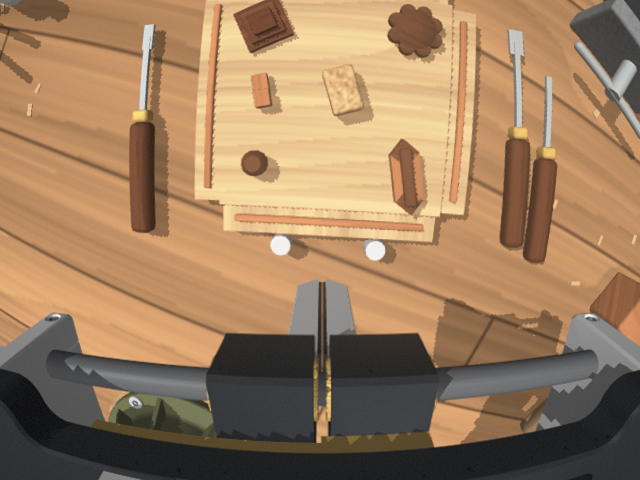

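```bash
python3 -c "
from cell import manip
print(manip.sign_off())"
```

```text
the job is handed in; nothing more can be done
None
```

I pressed the rosette, then the leaf, then the square down with the shut fingertips, and handed the job in at about 23.5 s of the 48 s allowed.

| Ornament | Push while sliding | Last reading | Fingertip height then |
|---|---|---|---|
| Rosette | 2.7–4 N | 9.9 N | 38.7 mm |
| Leaf | 2.2–2.6 N | 9.0 N | 38.6 mm |
| Square | 2.9–3.4 N | 9.8 N | 38.6 mm |

- **Seating:** in each case the force climbed well above the sliding friction. The fingertips were then about 1.3 mm below the 40 mm height of a fully home ornament, which matches a peg on its stop with the washer squeezed. The highest vertical push I read was 9.9 N.
- **Other objects:** the final wrist picture shows the bud, cork block, wedge and the three gouges where they were, with the tool clear of everything. I never went near the bud. I did not take a last look at the glue bottle or the whole mallet, but the arm did not go down near them.
- **Small disagreements:** on the rosette, three readings stayed near 7 N before rising to 9.9 N, which I put down to about 1 N of sensor noise. The final picture puts the rosette and square 4–6 mm from their earlier estimates. Both are near the picture edge there, so I take that as measurement error, not movement. The seated heights come from force and fingertip height, because no camera measures depth.

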